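Index the engraving head four clicks

TASK

The copper bowl on the round click-stop faceplate is ready for its next panel of engraving: by pushing the red finger post with your fingertip, turn the faceplate clockwise (seen from above) exactly four clicks from where it stands, never going on to a fifth click, and leave it resting in that fourth notch. Push gently, and only push: the bowl must stay upright where it sits in the middle of the faceplate, not be lifted, and nothing else on the bench may be disturbed.

Things in the scene. Friction and masses are not known exactly. Their poses are not given: they have to be found in the camera images.
- head: Fixed indexing head on a 3 mm mat: green round base (foot 200 mm across, body 34 mm high) under a round steel faceplate. Origin on the upright turning axis at the underside, z up. On its +x side, 99 to 145 mm from the axis, a green housing 34 mm wide and 46 mm high (lower than the faceplate's top) with a white pointer line on top. Place and yaw vary widely.
- axis_top (a point): Centre of the faceplate's top face, on the turning axis, 50 mm above the head's origin. The faceplate is 190 mm across and 14 mm thick.
- post (a point): Middle height of the red upright finger post, a round pin 14 mm across and 40 mm tall standing on the faceplate 76 mm from the axis; this point is on the pin's centre line, 20 mm above the faceplate's top. It turns with the faceplate. At the start it stands at the pointer.
- faceplate (a joint): Faceplate's turn, rad: 0 at the start (in a notch), growing clockwise from above. 18 click-stop notches, one per black rim tick, are 20 degrees (0.349) apart; the fourth is at 1.396. No end stops, turns both ways. Leaving a notch takes 3 to 4 N on the post, most a quarter of the way to the next notch, none half way; past that the plate snaps on into it by itself and stays.
- bowl: Loose copper bowl, 80 mm across the rim, 36 mm high, 150 g nominal, standing freely on the felt disc in the middle of the faceplate and turning with it. Origin at the centre of its underside, z up. Not to be lifted or knocked.
- hammer: Loose hammer 240 mm long lying on the mat, a bystander. Origin about its middle, on its underside.
- punch_block: Loose wooden block 90 x 60 x 45 mm with three upright metal punches, up to 111 mm high in all, a bystander. Origin at the centre of its underside.
- tea_glass: Empty clear tea glass, 56 mm across, 75 mm high, a bystander. Origin at the centre of its underside.
- bottle: Green glass bottle with a white cap, 58 mm across, 160 mm high, a bystander. Origin at the centre of its underside.
- dish: Shallow copper dish, 110 mm across, 16 mm high, a bystander. Origin at the centre of its underside.
- cup: Pale metal cup, 60 mm across, 60 mm high, a bystander. Origin at the centre of its underside.
Things that resemble listed ones, but are neither listed nor needed, are in the scene too. Of the things that look like the head, the largest one is meant.

How it is judged:
By the outcome, as a careful person would: the job done as asked, in the order asked, and still so for the second after the job is handed in, with the robot touching nothing.
It also fails if it takes over 54 s, if anything falls off the work surface, if the arm or the gripper's body presses on something with over 40 N, if the wrist force passes 120 N, or if a joint passes its speed limit or range.

ROBOT

A 7-joint arm with a two-finger parallel gripper is mounted at the origin on the work surface. World frame = base frame: x ahead of the robot, y to its left, z up, the work surface at z = 0. Lengths are in m, angles in degrees, forces in N, time in s.
With the tool pointing down it reaches from about 0.425 to 0.875 m from the base axis. Payload 4.7 kg.
Tool frame: the origin (TCP) lies midway between the tips of the shut fingers; the grasp point (between the pads) lies 19 mm behind it; z points along the fingers, y is the direction in which the jaws open and shut (so a half turn about z gives the same grasp; the last joint's range is limited). The gripper opens to 87 mm and grips with 3 to 60 N. Pads are 19 mm wide; open, the fingers measure 117 mm over their backs; the gripper's body (75 mm by 190 mm) begins 51 mm behind the grasp point.
Start: joints at [-71.786, 18.392, -4.016, 83.108, 1.295, 78.541, -3.26], TCP at [0.194, 0.62, 0.223] pointing down, gripper open.
Joint ranges: [-163.93, 163.93], [-17.29, 119.83], [-79.2, 71.16], [3.27, 140.29], [-89.18, 269.18], [5.43, 117.66], [-154.24, 154.24]. Speed limits (degrees/s): [147.25, 147.25, 180, 180, 180, 180, 180].

INTERFACE

Orientations are given as [roll, pitch, yaw] about the fixed x, y, z axes, in that order (R = Rz(yaw) Ry(pitch) Rx(roll)).
In Python, from cell import env gives the robot as it stands. The module is installed in compiled form; this text tells all that it offers.
- The arm moves only by the tool servo_tool, never from a script. Its argument "plan" is a list of rows, each a list of 3 entries, a list of its own where there are three numbers: the opening, from 0 (shut) to 1 (fully open), then the shift along the tool's x, y, z in cm, then the turn, a rotation vector about the tool's x, y, z in degrees. A call has 1 to 20 rows; each row shifts and turns the pose as measured when the row begins, along the tool's axes as they then stand; what a row does not reach is not made up. A row lasts 1/12 s, in which the tool goes at most 41.7 mm and 7.16 degrees, less where a joint would pass 70% of its speed; a pose out of reach is approached as far as the arm can. A call is refused whole if a number of a shift passes 4.17 or a number of a turn 7.16, either way. A call with a gripper value outside its range is refused whole. The fingers move at their own pace and stop on an object; "force" is the grip in N (left out, the last holds). Time passes only in rows, so rows that do not move let the fingers close. It gives the time, the measured TCP pose, the force and the opening at its end, in the units of the state.
- env.get_obs(): the state, without advancing time (a new reading comes with each control period).
- env.read_camera(name): name is "scene" or "side" or "wrist"; returns a dict with "image" (480x640x3 uint8, blue, green, red), "fx", "fy", "cx", "cy" (pixels), "rvec" (rotation vector, rad) and "tvec" (3), from world to camera coordinates, as OpenCV has them; the wrist camera has in their place "T_tool_cam" (4x4, takes a point from camera to tool coordinates, whose origin is the TCP and whose axes are the flange's). Camera axes: x right, y down, z forward; pixel columns grow to the right and rows downward; lengths in m; the calibration is good to about 2 mm. A picture is of the moment at which its call begins: read the wrist's pose just before it. There is no depth.
- env.sign_off(): hands the job in, once; it reports no verdict.
The state is a dict: "time_s": time; "qpos": joint angles; "joint_velocities": joint speeds; "effort": joint torques, N m; "tool_pos": TCP position; "tool_rot": TCP orientation; "force": force on the tool from outside, world axes, zero at the start; "wrist_torque": the same for the moment, N m; "grip_width": finger opening in m.
Only numpy, scipy, OpenCV 4.12 (cv2) and the standard library are available. Lean on these libraries where they do the work, as an engineer would, in place of code of your own. Each camera call takes 0.05 s, during which the arm holds its last target. There are 200 camera calls.

## Working session

There is one attempt and no reset: what is moved stays moved. The work goes in short steps, Python scripts to look and compute and a tool call to move; the robot and the scene stay as the last step left them, time stands still between calls to the robot, and variables do not carry over. Pictures are saved under pics/ and viewed, about 8 in all and at most 12, crops included, and the job is handed in when it is done.

Besides the shell and the picture viewer there is one more tool, called as name(argument=value, ...) on one line, values as JSON. servo_tool: Moves the arm, as the interface text tells. Its arguments: {"type":"object","properties":{"plan":{"type":"array"},"force":{"type":"number"}},"required":["plan"]}

```bash
mkdir -p pics
cat > h.py <<'E'
import numpy as np, cv2
from cell import env
from scipy.spatial.transform import Rotation as R
def cam(n):
    o=env.get_obs(); c=env.read_camera(n)
    if n=="wrist":
        T=np.eye(4);T[:3,:3]=R.from_euler('xyz',o['tool_rot'],degrees=True).as_matrix();T[:3,3]=o['tool_pos']
        W=T@np.array(c['T_tool_cam'])
        c['Rw'],c['p']=W[:3,:3],W[:3,3]
    else:
        r=cv2.Rodrigues(np.array(c['rvec'],float))[0]; c['Rw']=r.T; c['p']=-r.T@np.array(c['tvec']).ravel()
    return c
def hit(c,u,v,z):
    d=c['Rw']@np.array([(u-c['cx'])/c['fx'],(v-c['cy'])/c['fy'],1]); return c['p']+d*(z-c['p'][2])/d[2]
def proj(c,P):
    q=c['Rw'].T@(np.array(P)-c['p']); return q[0]/q[2]*c['fx']+c['cx'],q[1]/q[2]*c['fy']+c['cy']
E
python3 - <<'E'
from h import *
print(env.get_obs())
for n in("scene","side"):
    c=cam(n); cv2.imwrite(f"pics/{n}0.png",c['image']); print(n,c['p'])
    hsv=cv2.cvtColor(c['image'],cv2.COLOR_BGR2HSV)
    m=(((hsv[...,0]<8)|(hsv[...,0]>172))&(hsv[...,1]>150)&(hsv[...,2]>70)).astype('u1')
    k,l,s,ce=cv2.connectedComponentsWithStats(m)
    for i in range(1,k):
        if s[i][4]>15: print(s[i],ce[i].round(1))
E
```

```text
{'time_s': 0.0, 'qpos': array([-71.7871385 ,  18.43746235,  -4.01793775,  83.17617442,
         1.2963775 ,  78.54041617,  -3.25718954]), 'joint_velocities': array([ 0.10178668, -0.10317247,  0.05181708,  0.09621611, -0.08138431,
       -0.03636677, -0.02978319]), 'effort': array([ 3.58279021e-04, -4.91298687e+01, -4.03822605e-01, -3.12518513e+01,
       -6.39984920e-02,  4.37914033e-02,  1.79502413e-04]), 'tool_pos': array([0.19429464, 0.61969289, 0.22146881]), 'tool_rot': array([-1.79891279e+02,  6.41240304e-03,  1.62602291e+02]), 'force': array([-0.02291545, -0.21902011,  0.55639848]), 'wrist_torque': array([-0.03163063,  0.00036591, -0.01561252]), 'grip_width': 0.08698019047414207}
scene [ 1.06295177 -0.45261746  1.23113477]
[441 172   4   8  21] [442.7 175. ]
[352 189  73  73 455] [387.9 225.1]
[ 317  195   96  100 3090] [364.7 242.7]
[ 281  215   69   60 1663] [313.1 241.1]
[154 224   6   9  28] [156.8 227.8]
[ 244  237   49   46 1064] [266.9 257.4]
[ 203  260  136  157 5007] [265.  329.3]
[ 348  264   69   92 2822] [377.  314.2]
[432 271  31  30 198] [446.9 285.7]
[413 279  40  49 973] [430.2 304.5]
[162 284  49  48 904] [183.9 303.6]
[ 149  310  103  149 1328] [200.4 384.7]
[ 315  324   64   61 1731] [348.6 356.3]
[ 191  342  106  107 3269] [250.3 393.8]
side [ 0.22223914 -0.77922506  0.8983765 ]
[279 140   5  10  32] [281.  144.5]
[365 177  28   8  79] [376.4 180.6]
[ 253  187  174   52 3783] [339.1 216.9]
[251 189  80  21 220] [280.9 200.7]
[397 191  12  16 102] [401.5 200.2]
[ 262  227   68   42 1635] [294.2 247.6]
[ 400  236   48   38 1124] [421.3 254. ]
[ 272  263   59   42 1448] [298.7 283.3]
[ 284  268  163   77 4598] [361.7 308.1]
[469 303  29  40 544] [481.3 324.7]
[441 305  26  15 218] [453.4 312.5]
[ 298  312  140   80 3377] [365.6 355.9]
[ 313  343  194   64 1825] [406.7 375.1]
[217 355   6  12  53] [219.5 360. ]
```

View pics/scene0.png

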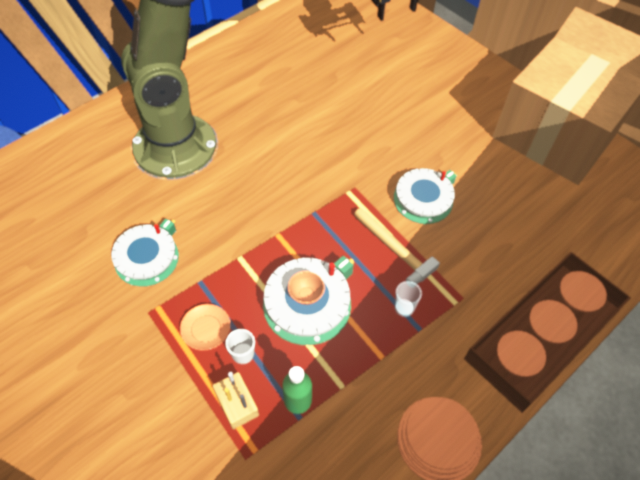

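View pics/side0.png

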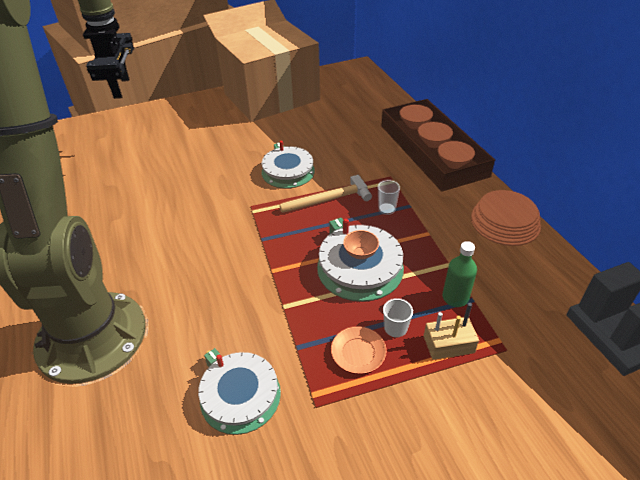

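The scene view shows three head-like things: (145,252), (425,193) and (307,298). The last is the largest, sits on the mat and carries the bowl, so it fits the description. Its post is at about (332,268) in scene and (346,226) in side. Next I'll measure it and confirm in an enlarged crop.

Run:
```python
from h import *
from scipy.optimize import least_squares
Z=.053; crops=[]
for n,(x0,y0,x1,y1) in(("scene",(255,250,365,350)),("side",(305,205,415,305))):
    c=cam(n); im=c['image']; hsv=cv2.cvtColor(im,cv2.COLOR_BGR2HSV).astype(int)
    w=np.zeros(im.shape[:2],'u1'); w[y0:y1,x0:x1]=((hsv[...,1]<45)&(hsv[...,2]>120))[y0:y1,x0:x1]
    k,l,s,ce=cv2.connectedComponentsWithStats(w); i=1+np.argmax(s[1:,4]); 
    hu=cv2.convexHull(cv2.findContours((l==i).astype('u1'),0,1)[0][0])[:,0]
    P=np.array([hit(c,u,v,Z)[:2] for u,v in hu])
    f=lambda q:np.hypot(*(P-q[:2]).T)-.095
    r=least_squares(f,P.mean(0),loss='soft_l1',f_scale=.001)
    r3=least_squares(lambda q:np.hypot(*(P-q[:2]).T)-q[2],[*P.mean(0),.095],loss='soft_l1',f_scale=.001)
    print(n,'axis',r.x.round(4),'free R',r3.x.round(4),(f(r.x)*1e3).round(1))
    red=np.zeros_like(w); rm=((hsv[...,0]<6)|(hsv[...,0]>174))&(hsv[...,1]>190)&(hsv[...,2]>150)
    vv,uu=np.nonzero(rm[y0:y1,x0:x1]); 
    cr=cv2.resize(im[y0:y1,x0:x1],None,fx=5,fy=5,interpolation=cv2.INTER_CUBIC); crops.append(cr[:500,:550][:, :400] if 0 else cr)
    q=[int(5*(a-b)) for a,b in zip(proj(c,[*r.x,Z]),(x0,y0))]; cv2.circle(cr,q,4,(255,0,255),-1)
im=np.hstack(crops); im=cv2.resize(im,(800,int(im.shape[0]*800/im.shape[1]))); cv2.imwrite("pics/crop1.png",im)
```

```text
scene axis [ 0.5961 -0.0517] free R [ 0.5994 -0.0544  0.0989] [ 1.7  1.2 -0.8  2.3  2.6  2.1  1.5 -0.4 -0.6  1.   5.6  2.3 17.  15.8
 12.5 12.   9.9  1.1  1.1 -0.3 -0.1  0.  -0.1  0.3  1.3  1.1  0.9  0.8
  1. ]
side axis [ 0.5966 -0.0506] free R [ 0.5965 -0.0504  0.0948] [-0.2 -0.5 -0.6 -0.8 -0.7 -0.4 -0.5 -0.2 -0.5 -1.3  0.5  2.3  3.7  4.
  5.4  4.2 -1.3 -1.2 -1.3 -1.  -1.3 -1.  -1.  -1.1 -0.6 -0.4 -0.   1.
  0.4 -0.   0.3  0.2  0.5  0.4  1.1  1.2  0.4 -1.2 -0.7]
```

View pics/crop1.png

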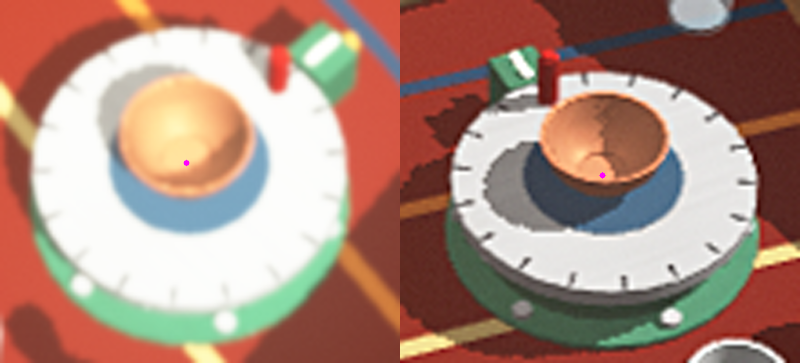

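The crop confirms the big head with the bowl. The post's foot is at scene (331,274) and side (346,232), next to the pointer housing.

Run:
```python
from h import *
a=np.array([.5964,-.051])
c=cam("scene");d=cam("side")
for n,cc,f,t in(("scene",c,(331.2,273.3),(331.7,264.5)),("side",d,(346.2,232),(346.3,220.5))):
    for z,p in((.053,f),(.093,t)):
        P=hit(cc,*p,z)[:2]; r=P-a; print(n,z,P.round(4),np.hypot(*r).round(4),np.degrees(np.arctan2(r[1],r[0])).round(1))
for n,cc,pts in(("housing",c,[(343,266),(350,261)]),):
    for p in pts:
        r=hit(cc,*p,.049)[:2]-a; print(n,np.hypot(*r),np.degrees(np.arctan2(r[1],r[0])))
# bystanders rough
for n,p,z in(("glass",(408,300),.04),("bottlecap",(297,373),.16),("cup",(240,346),.05),("hammerhead",(424,272),.02),("handle",(380,230),.02),("dish",(206,328),.015)):
    print(n,hit(c,*p,z).round(3))
```

```text
scene 0.053 [0.5919 0.0264] 0.0775 93.3
scene 0.093 [0.5922 0.026 ] 0.0771 93.1
side 0.053 [0.5951 0.026 ] 0.077 90.9
side 0.093 [0.5934 0.0228] 0.0738 92.3
housing 0.1121362228062549 91.19984925186685
housing 0.13323525607775746 90.6048059820164
glass [0.75  0.114 0.04 ]
bottlecap [ 0.75  -0.209  0.16 ]
cup [ 0.593 -0.235  0.05 ]
hammerhead [0.719 0.204 0.02 ]
handle [0.568 0.21  0.02 ]
dish [ 0.496 -0.258  0.015]
```

servo_tool(plan=[[0, [-2.6, -2.25, 0], [0, 0, 0]], [0, [-2.6, -2.25, 0], [0, 0, 0]], [0, [-2.6, -2.25, 0], [0, 0, 0]], [0, [-2.6, -2.25, 0], [0, 0, 0]], [0, [-2.6, -2.25, 0], [0, 0, 0]], [0, [-2.6, -2.25, 0], [0, 0, 0]], [0, [-2.6, -2.25, 0], [0, 0, 0]], [0, [-2.6, -2.25, 0], [0, 0, 0]], [0, [-2.6, -2.25, 0], [0, 0, 0]], [0, [-2.6, -2.25, 0], [0, 0, 0]], [0, [-2.6, -2.25, 0], [0, 0, 0]], [0, [-2.6, -2.25, 0], [0, 0, 0]], [0, [-2.6, -2.25, 0], [0, 0, 0]], [0, [-2.6, -2.25, 0], [0, 0, 0]], [0, [-2.6, -2.25, 0], [0, 0, 0]], [0, [-2.6, -2.25, 0], [0, 0, 0]], [0, [-2.6, -2.25, 0], [0, 0, 0]], [0, [-2.6, -2.25, 0], [0, 0, 0]]], force=20)

```text
time_s: 1.8
tool_pos: [0.5295, 0.0794, 0.2193]
tool_rot: [179.6, -0.2, 163.7]
force: [0.4, 0.1, 1.1]
grip_width: 0.0005
```

servo_tool(plan=[[0, [0, 0, 0], [0, 0, -6.1]], [0, [0, 0, 0], [0, 0, -6.1]], [0, [0, 0, 0], [0, 0, -6.1]], [0, [-1.1, -1.8, 0], [0, 0, 0]], [0, [-1.1, -1.8, 0], [0, 0, 0]], [0, [-1.1, -1.8, 0], [0, 0, 0]], [0, [0, 0, 0], [0, 0, 0]], [0, [0, 0, 0], [0, 0, 0]]])

```text
time_s: 2.47
tool_pos: [0.5694, 0.0126, 0.2197]
tool_rot: [179.7, 0.2, -178.0]
force: [-0.8, -0.3, -0.9]
grip_width: 0.0005
```

Run:
```python
from h import *
o=env.get_obs(); print(o['tool_pos'],o['tool_rot'])
c=cam("wrist"); im=c['image'].copy()
for t in(92,12):
    P=[.5964+.076*np.cos(np.radians(t)),-.051+.076*np.sin(np.radians(t)),.093]; q=proj(c,P);print(t,q)
    cv2.circle(im,[int(x) for x in q],4,(255,0,255),1)
print(proj(c,[.5964,-.051,.053]),proj(c,[.564,.026,.068]))
cv2.imwrite("pics/w1.png",im)
```

```text
[0.56939283 0.0125584  0.21970378] [ 179.74403699    0.18487217 -177.97833754]
92 (np.float64(331.67825482639813), np.float64(259.2794335211078))
12 (np.float64(264.2411049804178), np.float64(334.5173648747873))
(np.float64(253.81062687029512), np.float64(246.26308712455773)) (np.float64(333.2265795379842), np.float64(220.3366473360494))
```

View pics/w1.png

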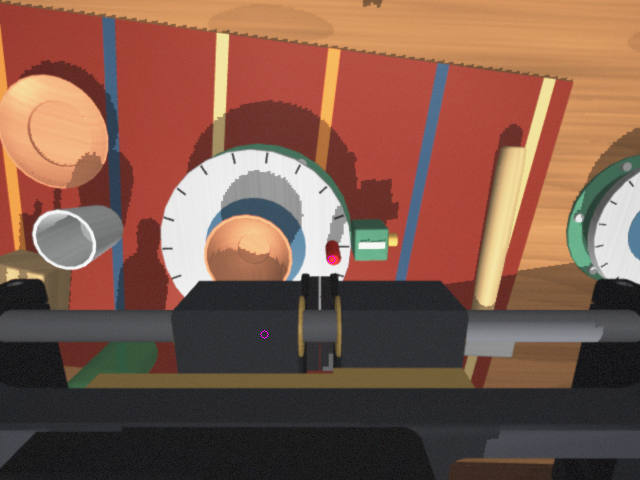

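The wrist view shows the post top at (332,259), on its predicted mark, with the housing at (370,240). The fingertip will go down on the robot side of the post.

servo_tool(plan=[[0, [0.4, 0.7, 0], [0, 0, 0]], [0, [0.4, 0.7, 0], [0, 0, 0]], [0, [0, 0, 1.9], [0, 0, 0]], [0, [0, 0, 1.9], [0, 0, 0]], [0, [0, 0, 1.9], [0, 0, 0]], [0, [0, 0, 1.9], [0, 0, 0]], [0, [0, 0, 1.9], [0, 0, 0]], [0, [0, 0, 1.9], [0, 0, 0]], [0, [0, 0, 1.9], [0, 0, 0]], [0, [0, 0, 1.0], [0, 0, 0]], [0, [0, 0, 0], [0, 0, 0]], [0, [0, 0, 0], [0, 0, 0]]])

```text
time_s: 3.52
tool_pos: [0.554, 0.0509, 0.074]
tool_rot: [179.1, 0.3, -176.6]
force: [0.1, 1.1, 0.1]
grip_width: 0.0006
```

servo_tool(plan=[[0, [-0.1, -0.6, 0.1], [0, 0, 0.5]], [0, [-0.1, -0.6, 0.1], [0, 0, 0.5]], [0, [-0.1, -0.6, 0.1], [0, 0, 0.5]], [0, [-0.1, -0.6, 0.1], [0, 0, 0]], [0, [0, 0, 0], [0, 0, 0]], [0, [0, 0, 0], [0, 0, 0]]])

```text
time_s: 4.02
tool_pos: [0.5628, 0.0253, 0.0743]
tool_rot: [179.0, 0.8, -178.2]
force: [-0.3, 0.2, 0.5]
grip_width: 0.0003
```

servo_tool(plan=[[0, [-0.3, 0.05, 0.15], [0.3, 0, 0]], [0, [-0.3, 0.05, 0.15], [0.3, 0, 0]], [0, [-0.3, 0, 0.15], [0.3, 0, 0]], [0, [-0.2, 0, 0.1], [0, 0, 0]], [0, [0, 0, 0], [0, 0, 0]]])

```text
time_s: 4.43
tool_pos: [0.5756, 0.0269, 0.069]
tool_rot: [179.9, 0.8, -178.2]
force: [-0.1, -0.1, -0.3]
grip_width: 0.0007
```

servo_tool(plan=[[0, [-0.27, 0.05, 0], [0, 0, 2]], [0, [-0.27, 0.05, 0], [0, 0, 2]], [0, [-0.27, 0.05, 0], [0, 0, 2]], [0, [-0.27, 0.05, 0], [0, 0, 2]], [0, [-0.27, 0.05, 0], [0, 0, 2]], [0, [-0.27, 0.05, 0], [0, 0, 2]], [0, [0, 0, 0], [0, 0, 0]]])

```text
time_s: 5.02
tool_pos: [0.5859, 0.0304, 0.0666]
tool_rot: [180.0, -0.2, 169.4]
force: [-2.0, 0.2, 1.3]
grip_width: 0.0003
```

```bash
cat >> h.py <<'E'
def status():
    a=np.array([.5964,-.051]); o=env.get_obs(); p=o['tool_pos'][:2]; y=o['tool_rot'][2]
    r=p-a; fr=np.degrees(np.arctan2(r[1],r[0])); R0=np.hypot(*r)
    # phi by yaw (182 at start) and by contact: tool trails post by asin(.0165/R)
    print('R',R0.round(4),'tool angle',fr.round(1),'phi by contact',(92-fr+np.degrees(np.arctan2(.0165,.078))).round(1),'phi by yaw',((182-y)%360).round(1),'z',o['tool_pos'][2].round(4),'F',o['force'].round(1),'t',o['time_s'])
    for n in("scene","side"):
        c=cam(n);hsv=cv2.cvtColor(c['image'],cv2.COLOR_BGR2HSV).astype(int)
        # redness along post circle at foot+10mm
        best=[]
        for th in np.arange(-40,130,1.):
            s=0
            for z in(.06,.07,.08,.088):
                u,v=proj(c,[a[0]+.076*np.cos(np.radians(th)),a[1]+.076*np.sin(np.radians(th)),z]); h,sa,va=hsv[int(round(v)),int(round(u))]
                s+=((h<6 or h>174) and sa>170 and va>60)
            best.append(s)
        b=np.array(best); print(n,'post phi',[(92-t) for t in np.arange(-40,130,1.)[b>=3]])
        cv2.imwrite(f"pics/st_{n}.png",c['image'])
E
python3 -c "
from h import *
status()"
```

```text
R 0.0821 tool angle 97.4 phi by contact 6.6 phi by yaw 12.6 z 0.0666 F [-2.   0.2  1.3] t 5.0167
scene post phi [np.float64(8.0), np.float64(7.0), np.float64(6.0), np.float64(5.0), np.float64(4.0), np.float64(3.0), np.float64(2.0), np.float64(1.0)]
side post phi []
```

servo_tool(plan=[[0, [-0.29, 0, -0.03], [0, 0, 1]], [0, [-0.29, 0, -0.03], [0, 0, 1]], [0, [-0.29, 0, -0.03], [0, 0, 1]], [0, [-0.29, 0, -0.03], [0, 0, 1]], [0, [-0.29, 0.02, 0], [0, 0, 1]], [0, [-0.29, 0.02, 0], [0, 0, 2]], [0, [-0.29, 0.02, 0], [0, 0, 2]], [0, [0, 0, 0], [0, 0, 0]]])

```text
time_s: 5.78
tool_pos: [0.6083, 0.027, 0.0677]
tool_rot: [179.9, -0.1, 159.8]
force: [-1.0, 0.6, 0.7]
grip_width: 0.0002
```

```bash
python3 -c "
from h import *
status()"
```

```text
R 0.0789 tool angle 81.3 phi by contact 22.6 phi by yaw 22.2 z 0.0677 F [-1.   0.6  0.7] t 5.7833
scene post phi [np.float64(26.0), np.float64(25.0), np.float64(24.0), np.float64(23.0), np.float64(22.0), np.float64(21.0), np.float64(20.0), np.float64(19.0), np.float64(18.0), np.float64(17.0), np.float64(16.0), np.float64(15.0)]
side post phi []
```

One click is done. Continuing at the same gentle rate.

servo_tool(plan=[[0, [-0.28, 0.04, 0], [0, 0, 2]], [0, [-0.28, 0.04, 0], [0, 0, 2]], [0, [-0.28, 0.04, 0], [0, 0, 2]], [0, [-0.28, 0.04, 0], [0, 0, 2]], [0, [-0.28, 0.04, 0], [0, 0, 2]], [0, [-0.28, 0.04, 0], [0, 0, 2]], [0, [-0.28, 0.04, 0], [0, 0, 2]], [0, [-0.28, 0.04, 0], [0, 0, 2]], [0, [0, 0, 0], [0, 0, 0]]])

```text
time_s: 6.63
tool_pos: [0.63, 0.0197, 0.0687]
tool_rot: [179.9, -0.1, 143.6]
force: [0.6, -0.6, -0.5]
grip_width: 0.0007
```

```bash
python3 -c "
from h import *
status()"
```

```text
R 0.0783 tool angle 64.6 phi by contact 39.3 phi by yaw 38.4 z 0.0687 F [ 0.6 -0.6 -0.5] t 6.6333
scene post phi [np.float64(47.0), np.float64(46.0), np.float64(45.0), np.float64(44.0), np.float64(43.0), np.float64(42.0), np.float64(41.0), np.float64(40.0), np.float64(39.0), np.float64(38.0), np.float64(37.0), np.float64(36.0), np.float64(35.0), np.float64(34.0), np.float64(33.0), np.float64(32.0), np.float64(31.0), np.float64(30.0)]
side post phi []
```

Two clicks: the post is at about 40°.

servo_tool(plan=[[0, [-0.28, 0.04, 0], [0, 0, 2]], [0, [-0.28, 0.04, 0], [0, 0, 2]], [0, [-0.28, 0.04, 0], [0, 0, 2]], [0, [-0.28, 0.04, 0], [0, 0, 2]], [0, [-0.28, 0.04, 0], [0, 0, 2]], [0, [-0.28, 0.04, 0], [0, 0, 2]], [0, [-0.28, 0.04, 0], [0, 0, 2]], [0, [-0.28, 0.04, 0], [0, 0, 2]], [0, [0, 0, 0], [0, 0, 0]]])

```text
time_s: 7.48
tool_pos: [0.6443, 0.0122, 0.0685]
tool_rot: [180.0, -0.7, 127.8]
force: [0.1, -0.7, 0.0]
grip_width: 0.0005
```

Run:
```python
from h import *
status()
a=cv2.imread("pics/st_scene.png")[235:355,245:405];b=cv2.imread("pics/st_side.png")[195:315,290:450]
cv2.imwrite("pics/c3.png",cv2.resize(np.hstack([a,b]),(800,300),interpolation=cv2.INTER_CUBIC))
```

```text
R 0.0793 tool angle 52.8 phi by contact 51.1 phi by yaw 54.2 z 0.0685 F [ 0.1 -0.7  0. ] t 7.4833
scene post phi [np.float64(64.0), np.float64(63.0), np.float64(62.0), np.float64(61.0), np.float64(60.0), np.float64(59.0), np.float64(58.0), np.float64(57.0), np.float64(56.0), np.float64(55.0), np.float64(54.0), np.float64(53.0), np.float64(52.0), np.float64(51.0), np.float64(50.0)]
side post phi [np.float64(66.0), np.float64(65.0), np.float64(64.0), np.float64(63.0), np.float64(62.0), np.float64(61.0), np.float64(60.0), np.float64(59.0), np.float64(58.0), np.float64(57.0)]
```

View pics/c3.png

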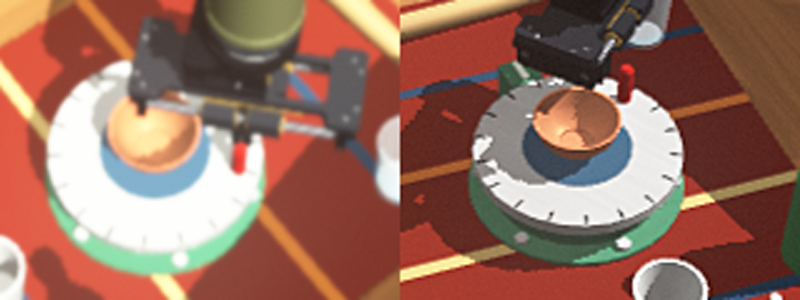

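The crop shows the post at about 60° (three clicks), with the bowl upright and in the middle. Now the last click, in smaller portions.

servo_tool(plan=[[0, [-0.28, 0.03, 0], [0, 0, 2]], [0, [-0.28, 0.03, 0], [0, 0, 2]], [0, [-0.28, 0.03, 0], [0, 0, 2]], [0, [-0.28, 0.03, 0], [0, 0, 2]], [0, [-0.28, 0.03, 0], [0, 0, 2]], [0, [-0.28, 0.03, 0], [0, 0, 2]], [0, [-0.28, 0.03, 0], [0, 0, 2]], [0, [0, 0, 0], [0, 0, 0]]])

```text
time_s: 8.25
tool_pos: [0.6547, 0.0024, 0.0684]
tool_rot: [-179.9, -1.2, 114.1]
force: [-1.1, 1.1, -0.8]
grip_width: 0.0001
```

```bash
python3 -c "
from h import *
status()"
```

```text
R 0.0791 tool angle 42.5 phi by contact 61.5 phi by yaw 67.9 z 0.0684 F [-1.1  1.1 -0.8] t 8.25
scene post phi [np.float64(68.0), np.float64(67.0), np.float64(66.0), np.float64(65.0), np.float64(64.0), np.float64(63.0), np.float64(62.0), np.float64(61.0), np.float64(60.0), np.float64(59.0), np.float64(58.0), np.float64(57.0), np.float64(56.0), np.float64(55.0), np.float64(54.0)]
side post phi [np.float64(66.0), np.float64(65.0), np.float64(64.0), np.float64(63.0), np.float64(62.0), np.float64(61.0), np.float64(60.0), np.float64(59.0), np.float64(58.0)]
```

servo_tool(plan=[[0, [-0.28, 0, 0], [0, 0, 1]], [0, [-0.28, 0, 0], [0, 0, 1]], [0, [-0.28, 0, 0], [0, 0, 1]], [0, [-0.28, 0, 0], [0, 0, 1]], [0, [-0.28, 0, 0], [0, 0, 1]], [0, [0, 0, 0], [0, 0, 0]]])

```text
time_s: 8.85
tool_pos: [0.6612, -0.0091, 0.0685]
tool_rot: [-180.0, -1.2, 109.0]
force: [-0.8, -0.5, -0.2]
grip_width: 0.0002
```

```bash
python3 -c "
from h import *
status()"
```

```text
R 0.0772 tool angle 32.9 phi by contact 71.1 phi by yaw 73.0 z 0.0685 F [-0.8 -0.5 -0.2] t 8.85
scene post phi [np.float64(83.0), np.float64(82.0), np.float64(81.0), np.float64(80.0), np.float64(79.0), np.float64(78.0), np.float64(77.0), np.float64(76.0), np.float64(75.0), np.float64(74.0), np.float64(73.0)]
side post phi [np.float64(87.0), np.float64(86.0), np.float64(85.0), np.float64(84.0), np.float64(83.0), np.float64(82.0), np.float64(81.0), np.float64(80.0), np.float64(79.0), np.float64(78.0), np.float64(77.0), np.float64(76.0)]
```

It has snapped into the fourth notch at about 80°, with the tip trailing at 71°. Backing away, then up.

servo_tool(plan=[[0, [0.3, 0.1, 0], [0, 0, 0]], [0, [0.3, 0.1, 0], [0, 0, 0]], [0, [0.3, 0.1, 0], [0, 0, 0]], [0, [0, 0, 0], [0, 0, 0]], [0, [0, 0, -1.5], [0, 0, 0]], [0, [0, 0, -1.5], [0, 0, 0]], [0, [0, 0, -2], [0, 0, 0]], [0, [0, 0, -2], [0, 0, 0]], [0, [0, 0, -2], [0, 0, 0]], [0, [0, 0, -2], [0, 0, 0]], [0, [0, 0, -2], [0, 0, 0]], [0, [0, 0, -2], [0, 0, 0]], [0, [0, 0, 0], [0, 0, 0]], [0, [0, 0, 0], [0, 0, 0]]])

```text
time_s: 10.12
tool_pos: [0.6612, -0.0036, 0.2347]
tool_rot: [180.0, -1.0, 109.0]
force: [-0.7, -0.3, -0.4]
grip_width: 0.0001
```

Run:
```python
from h import *
status()
a=cv2.imread("pics/st_scene.png")[170:430,140:480];b=cv2.imread("pics/st_side.png")[165:425,240:580]
cv2.imwrite("pics/c4.png",cv2.resize(np.hstack([a,b]),(800,306),interpolation=cv2.INTER_CUBIC))
```

```text
R 0.0803 tool angle 36.2 phi by contact 67.8 phi by yaw 73.0 z 0.2347 F [-0.7 -0.3 -0.4] t 10.1167
scene post phi [np.float64(84.0), np.float64(83.0), np.float64(82.0), np.float64(81.0), np.float64(80.0), np.float64(79.0), np.float64(78.0), np.float64(77.0)]
side post phi [np.float64(86.0), np.float64(85.0), np.float64(84.0), np.float64(83.0), np.float64(82.0), np.float64(81.0), np.float64(80.0), np.float64(79.0), np.float64(78.0), np.float64(77.0), np.float64(76.0), np.float64(75.0), np.float64(74.0), np.float64(73.0)]
```

View pics/c4.png

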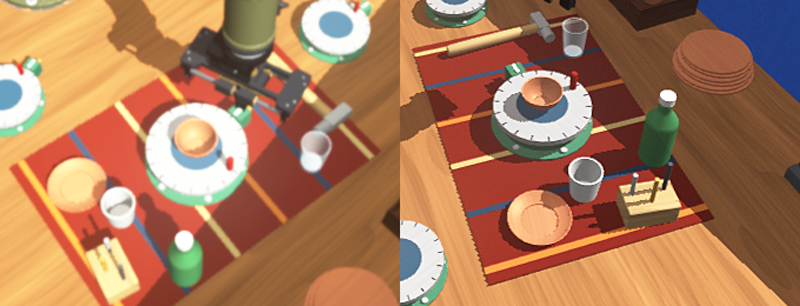

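Both views show the post at about 80°, midway along 77–84° in scene and 73–86° in side. The bowl is upright in the middle, the bystanders are where they were and the gripper is clear.

```bash
python3 -c "
from cell import env
print(env.sign_off())"
```

```text
the job is handed in; nothing more can be done
None
```

I turned the faceplate four clicks clockwise by pushing the red post with the shut fingertips, then backed off, lifted clear and handed in the job at about 10 s.

- **Faceplate:** after I backed off, both cameras put the post at about 80° from the start, which is the fourth notch. It showed about 20°, 40° and 60° after the earlier clicks.
- **Force:** the wrist read about 2 N at most at the end of each move. I didn't record the peaks in between.
- **Bowl and bench:** in the last view the bowl stands upright in the middle of the faceplate and the other things look unmoved. I judged both by eye and did not measure them.
- **Check that gave nothing:** the side camera's post reading came up empty at the first two clicks, so those rest on the scene camera and the tip position. It agreed with the scene camera to within 2 or 3 degrees after that.
- **Drift:** while going down beside the post, the tool drifted about 25 mm sideways. It touched nothing, and I corrected it before pushing.

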